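# Seat the mirror glass in its board

## Task

Fit the loose round mirror glass into the wooden wall board: push it gently along the wood, flat and never picked up or tipped, until it drops into its recess and its edge is fully home under the two fixed steel lips at the far end. Then swing both swivel clips so that their noses point in over the glass and hold it. Be gentle with the glass and the wood, and leave the other things where they lie.

Things in the scene. Friction and masses are not known exactly. Their poses are not given: they have to be found in the camera images.
- board: the oak wall board, lying flat and fixed on the dresser top: 200 mm (its x) by 430 mm (its y) by 18 mm thick. Origin: centre of its underside; z up. The recess is in its -y half; the glass starts on the +y half. A felt-lined recess with straight sides and round ends, 103 mm wide, 109 mm long (along y), 4 mm deep; two fixed lips at its -y end, two swivel clips beside it
- home (a point): on the recess floor, 14 mm above the dresser top: where the middle of the glass is when home, its edge against the recess's -y end. Axes as the board's. Two fixed lips, 32 degrees either side of the -y direction, start 46 mm from here and reach 4 mm in over the home glass, underside 3.5 mm above the wood: a seated glass slides under them, an unseated one stops against them about 4.7 mm short of home
- glass_center (a point): centre, half-way up, of the loose round mirror glass: 100 mm across, 6 mm thick, about 0.12 kg: 3 mm above the wood, or, seated, above the recess floor, and then 2 mm proud of the wood. Coming from +y it drops when less than 9 mm short of home in y and centred in x to about 1.5 mm, then slides on to the -y end. It slides with under 1.5 N; over 6 N from the fingers chips it
- pivot_a (a point): pivot screw of clip a on the board's top face, 68 mm from home towards the board's +x. Axes as the board's. Cast steel clip: foot 16 mm across round the screw; arm 12 mm wide with a round nose, reaching 30 mm from the screw, underside 3.5 mm and top 9.5 mm above the wood: it swings over a seated glass but not over an unseated one
- clip_a (a joint): turn of clip a (rad) about its upright pivot screw: 0 = nose straight at home (board's -x), 1.57 = nose along the board's -y, clear of the recess (starts 1.4 to 1.9). Stiff: stays where it is left, turns with about 1 N at the nose; range -1.0 to 2.2
- pivot_b (a point): pivot screw of clip b on the board's top face, 68 mm from home towards the board's -x. Axes as the board's. The clip has the sizes of clip a
- clip_b (a joint): turn of clip b (rad) about pivot_b, the mirror image of clip a: 0 = nose points straight at home (board's +x), 1.57 = nose along the board's -y (starts 1.4 to 1.9); otherwise like clip a
- screwdriver: black-handled screwdriver, 190 mm long, lying beside the board on the robot's side; leave it
- screw_tin: round open aluminium tin with screws, 64 mm across, 22 mm high, beside the board on the far side; leave it
- wallet: black wallet with a round white badge, 115 by 190 by 18 mm; leave it
- sunglasses: dark sunglasses, unfolded, 140 mm wide, 40 mm high; leave it
- watch: wrist watch laid out flat, case 42 mm across, 180 mm long; leave it
- carton: white carton 75 by 130 by 55 mm; leave it
- perfume: amber glass bottle, 42 mm across, 95 mm high; leave it
Mind the look-alikes: they are no part of the job. What is meant by the part that bears glass_center is not black, blue or orange, and is the smaller of those in its own colour.

How it is judged:
By the outcome, as a careful person would: the job done as asked, in the order asked, and still so for the second after the job is handed in, with the robot touching nothing.
It also fails if it takes over 58 s, if anything falls off the work surface, if the arm or the gripper's body presses on something with over 40 N, if the wrist force passes 120 N, or if a joint passes its speed limit or range.

## Robot

A 6-joint arm with a two-finger parallel gripper is mounted at the origin on the work surface. World frame = base frame: x ahead of the robot, y to its left, z up, the work surface at z = 0. Lengths are in m, angles in rad, forces in N, time in s.
With the tool pointing down it reaches from about 0.3 to 0.775 m from the base axis. Payload 14.6 kg.
Tool frame: the origin (TCP) lies midway between the tips of the shut fingers; the grasp point (between the pads) lies 19 mm behind it (ctrl.grip_depth is the distance from the TCP to the grasp point, in m); z points along the fingers, x is the direction in which the jaws open and shut, and the axes are right-handed (so a half turn about z gives the same grasp; the last joint's range is limited). The gripper opens to 94 mm and grips with 3 to 60 N. Pads are 16 mm wide; open, the fingers measure 119 mm over their backs; the gripper's body (75 mm by 177 mm) begins 78 mm behind the grasp point.
Start: joints at [1.07, 0.3, 1.521, -0, 1.321, -0.067], TCP at [0.231, 0.499, 0.205] pointing down, gripper open.
Joint ranges: [-3.03, 3.03], [-0.79, 2.21], [0.23, 2.52], [-1.04, 4.18], [0, 3.07], [-2.55, 2.55]. Speed limits (rad/s): [2.22, 2.22, 2.57, 3.14, 3.14, 3.14].

## Interface

Orientations are given as [roll, pitch, yaw] about the fixed x, y, z axes, in that order (R = Rz(yaw) Ry(pitch) Rx(roll)).
In Python, from station import ctrl gives the robot as it stands.
- The arm moves only by the tool play_rows, never from a script. Its argument "steps" is a list that holds one entry, the list of rows, each a list of 7 numbers: the shift along the tool's x, y, z in cm, then the turn, a rotation vector about the tool's x, y, z in rad, then the opening, from 0 (shut) to 1 (fully open). In form: [[[x, y, z, ax, ay, az, hand], ...]]. A call has 1 to 20 rows; each row is the pose to reach, as a shift and turn from the pose measured when the call began, along the tool's axes at that moment; what a row does not reach only later rows make up. A row lasts 1/12 s, in which the tool goes at most 41.7 mm and 7.16 degrees, less where a joint would pass 70% of its speed; a pose out of reach is approached as far as the arm can. A call with a gripper value outside its range is refused whole. The fingers move at their own pace and stop on an object; "force" is the grip in N (left out, the last holds). Time passes only in rows, so rows that repeat a pose let the fingers close. It gives the time, the measured TCP pose, the force and the opening at its end, in the units of the state.
- ctrl.get_obs(): the state, without advancing time (a new reading comes with each control period).
- ctrl.camera(name): name is "scene" or "top" or "wrist"; returns a dict with "frame" (480x640x3 uint8, blue, green, red), "fovy" (degrees; the focal length in pixels is half the picture's height over the tangent of half this angle, whatever the lens; pixels are square), "cx", "cy" (the principal point, pixels), "world_to_cam" (4x4, takes a point from world to camera coordinates). Camera axes: x right, y up, looking along -z (the intrinsics and any distortion apply to the point x, -y, -z); pixel columns grow to the right and rows downward; lengths in m; the calibration is good to about 2 mm. A picture is of the moment at which its call begins. There is no depth.
- ctrl.hand_in(): hands the job in, once; it reports no verdict.
The state is a dict: "time_s": time; "qpos": joint angles; "joint_vel": joint speeds; "tau": joint torques, N m; "ee_pos": TCP position; "eef_rot": TCP orientation; "force": force on the tool from outside, world axes, zero at the start; "moment": the same for the moment, N m; "grip_width": finger opening in m.
Only numpy, scipy, OpenCV 4.12 (cv2) and the standard library are available. Lean on these libraries where they do the work, as an engineer would, in place of code of your own. Each camera call takes 0.05 s, during which the arm holds its last target. There are 200 camera calls.

## Working session

There is one attempt and no reset: what is moved stays moved. The work goes in short steps, Python scripts to look and compute and a tool call to move; the robot and the scene stay as the last step left them, time stands still between calls to the robot, and variables do not carry over. Pictures are saved under pics/ and viewed, about 8 in all and at most 12, crops included, and the job is handed in when it is done.

Besides the shell and the picture viewer there is one more tool, called as a command line: name --argument value ..., lists and objects as JSON in quotes. play_rows: Moves the arm, as the interface text tells. Its arguments: {"type":"object","properties":{"steps":{"type":"array"},"force":{"type":"number"}},"required":["steps"]}

```bash
mkdir -p pics; ls
cat > h.py <<'E'
import numpy as np, cv2
from station import ctrl
def snap(name,fn=None):
    c=ctrl.camera(name)
    np.savez('cam_%s.npz'%name,**{k:np.array(v) for k,v in c.items()})
    if fn: cv2.imwrite('pics/'+fn,c['frame'])
    return c
def load(name): 
    d=np.load('cam_%s.npz'%name,allow_pickle=True); return {k:d[k] for k in d.files}
def K(c):
    f=240/np.tan(np.radians(float(c['fovy']))/2); return f,float(c['cx']),float(c['cy'])
def unproj(c,u,v,z):
    f,cx,cy=K(c); T=np.array(c['world_to_cam']); R,t=T[:3,:3],T[:3,3]
    d=R.T@np.array([(u-cx)/f,-(v-cy)/f,-1]); o=-R.T@t
    return o+d*(z-o[2])/d[2]
def proj(c,p):
    f,cx,cy=K(c); T=np.array(c['world_to_cam']); q=T[:3,:3]@np.array(p)+T[:3,3]
    return np.array([cx+f*q[0]/-q[2],cy-f*q[1]/-q[2]])
E
python3 - <<'E'
from h import *
for n in ('top','scene'):
    c=snap(n,n+'0.png'); print(n,{k:(v if k!='world_to_cam' else np.round(v,3).tolist()) for k,v in c.items() if k!='frame'})
o=ctrl.get_obs(); print(o)
E
```

```text
pics
top {'fovy': 47.7044040532864, 'cx': 319.6922351264668, 'cy': 242.41352153602426, 'world_to_cam': [[-0.031, -1.0, -0.0, 0.02], [0.973, -0.03, 0.227, -0.547], [-0.227, 0.007, 0.974, -1.107], [0.0, 0.0, 0.0, 1.0]]}
scene {'fovy': 49.272615597769885, 'cx': 321.4963160694615, 'cy': 234.31363045449015, 'world_to_cam': [[-0.812, 0.584, 0.009, 0.443], [-0.374, -0.532, 0.76, 0.156], [0.448, 0.614, 0.65, -1.406], [0.0, 0.0, 0.0, 1.0]]}
{'time_s': 0.1, 'qpos': array([ 1.07042114e+00,  3.00435329e-01,  1.52152029e+00, -1.82660930e-05,
        1.32070705e+00, -6.65872280e-02]), 'joint_vel': array([ 0.00072682, -0.00217106, -0.00116238,  0.0016551 ,  0.00149403,
       -0.00159248]), 'tau': array([ 1.86628225e-03, -5.32637107e+01, -3.53289592e+01,  7.09380442e-02,
        2.34230363e-02, -4.07559980e-05]), 'ee_pos': array([0.23105662, 0.4988484 , 0.20493167]), 'eef_rot': array([-3.14153911e+00,  1.06882595e-03,  1.13701292e+00]), 'force': array([ 1.13200431, -0.5140221 , -0.14205551]), 'moment': array([ 0.00943074, -0.0129124 ,  0.02780567]), 'grip_width': 0.09422064997500287}
```

View pics/top0.png

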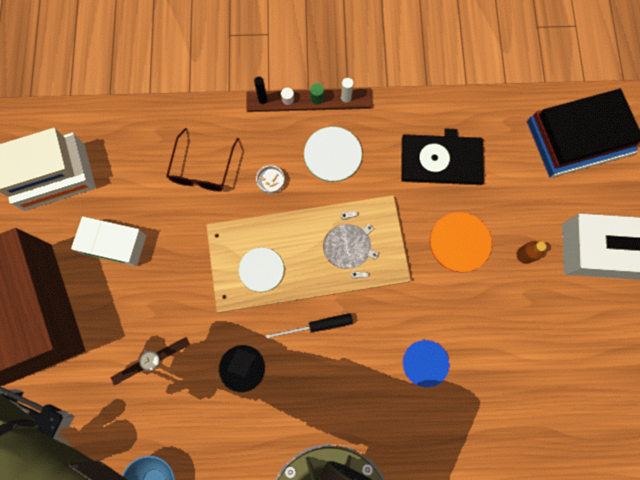

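View pics/scene0.png

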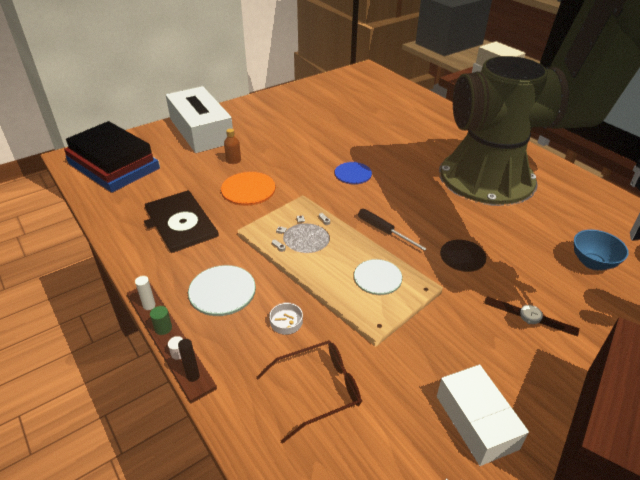

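The look-alikes in the top view are the white disc on the board (262,270), the larger white disc (333,154), orange (461,242), blue (426,363) and black (242,368). I choose the white one on the board, as it is the smaller of the two whites. Next is one close crop to check that.

Run:
```python
from h import *
c=load('top'); im=c['frame'][188:323,200:420]
cv2.imwrite('pics/crop.png',cv2.resize(im,None,fx=3.6,fy=3.6,interpolation=cv2.INTER_CUBIC))
```

```text
(no output)
```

View pics/crop.png

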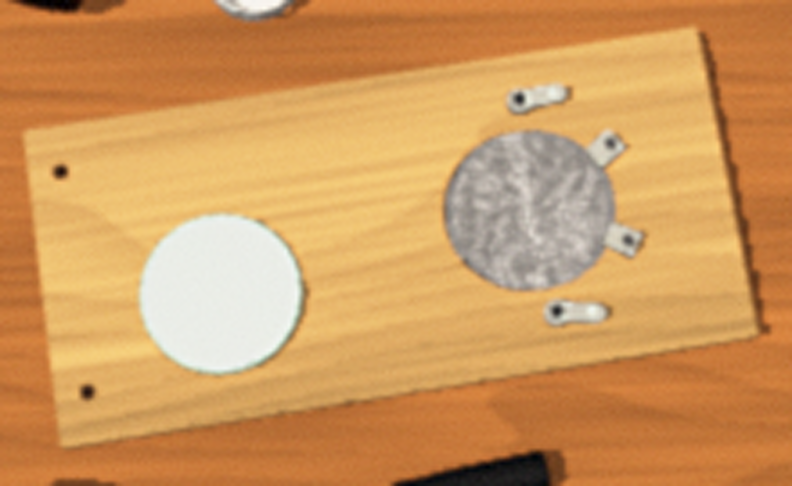

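The crop shows the board with these features (crop pixels):
- Corners: (24,131), (697,28), (760,337) and (62,446).
- Smaller white glass: (221,293).
- Grey recess: (530,210).
- Pivots: a at (518,99) and b at (557,312).
- Both clip noses point right, towards board -y.

The choice of glass is confirmed.

Run:
```python
from h import *
from scipy.optimize import least_squares
c=load('top'); s=load('scene')
px=lambda x,y:((x+.5)/3.6-.5+200,(y+.5)/3.6-.5+188)
W=lambda x,y,z=.018:unproj(c,*px(x,y),z)[:2]
meas=np.array([W(24,131),W(697,28),W(760,337),W(62,446),W(518,99,.0275),W(557,312,.0275)])
def model(p):
    R=np.array([[np.cos(p[2]),-np.sin(p[2])],[np.sin(p[2]),np.cos(p[2])]])
    L=np.array([[.1,.215],[.1,-.215],[-.1,-.215],[-.1,.215],[p[3]+.068,p[4]],[p[3]-.068,p[4]]])
    return L@R.T+p[:2]
r=least_squares(lambda p:(model(p)-meas).ravel(),[.5,0,.1,0,-.1]); p=r.x
print(np.round(p,4),np.round((model(p)-meas)*1000,1).tolist())
R=np.array([[np.cos(p[2]),-np.sin(p[2])],[np.sin(p[2]),np.cos(p[2])]])
home=p[:2]+R@p[3:5]
def glass(cam,box,z):
    im=cam['frame'].astype(int); m=(im.min(2)>170).astype(np.uint8)
    x0,y0,x1,y1=box; mm=np.zeros_like(m); mm[y0:y1,x0:x1]=m[y0:y1,x0:x1]
    cs,_=cv2.findContours(mm,0,cv2.CHAIN_APPROX_NONE); k=max(cs,key=cv2.contourArea)[:,0]
    pts=np.array([unproj(cam,u,v,z)[:2] for u,v in k])
    q=least_squares(lambda q:np.hypot(*(pts-q[:2]).T)-q[2],[*pts.mean(0),.05],loss='soft_l1',f_scale=.001).x
    return q
for n,cam,b in(('top',c,(230,240,295,300)),('scene',s,(345,255,410,300))):
    q=glass(cam,b,.024); print(n,'glass',np.round(q,4),'board frame',np.round(R.T@(q[:2]-home),4))
print('home',home,'pivots',model(p)[4:])
print('recess blob',W(530,210))
for P in (home,*model(p)): print('scene px',np.round(proj(s,[*P,.018]),1),'top',np.round(proj(c,[*P,.018]),1))
```

```text
[ 0.5359  0.0313  0.1276  0.0009 -0.0938] [[-0.1, -0.2], [-0.1, -0.7], [0.7, 0.3], [-0.5, 0.6], [-0.2, -0.5], [0.2, 0.5]]
top glass [0.5002 0.1349 0.0482] board frame [-0.0232  0.2012]
scene glass [0.5001 0.1354 0.0479] board frame [-0.0232  0.2017]
home [ 0.54879041 -0.06170231] pivots [[ 0.61623759 -0.05304908]
 [ 0.48134324 -0.07035555]]
recess blob [ 0.54736461 -0.05762938]
scene px [304.6 235.5] top [348.7 245.3]
scene px [375.8 339.8] top [206.4 224.1]
scene px [237.2 229.1] top [393.5 195.4]
scene px [302.6 194.4] top [410.6 281. ]
scene px [442.1 286.5] top [216.6 311.8]
scene px [281.5 249.1] top [343.6 216.4]
scene px [326.4 222.7] top [353.9 274.9]
```

```bash
cat >> h.py <<'E'
YAW=.1276; HOME=np.array([.54879,-.06170])
RB=np.array([[np.cos(YAW),-np.sin(YAW)],[np.sin(YAW),np.cos(YAW)]])
from scipy.spatial.transform import Rotation as Ro
def b2w(bx,by): return HOME+RB@np.array([bx,by])/1000     # mm from home, board axes
def pose():
    o=ctrl.get_obs(); b=RB.T@(o['ee_pos'][:2]-HOME)*1000
    return o,b
def delta(bx,by,z):
    o,b=pose(); R=Ro.from_euler('xyz',o['eef_rot']); G=Ro.from_euler('xyz',[np.pi,0,YAW])
    t=np.r_[b2w(bx,by),z/1000]
    print('t',round(o['time_s'],2),'board',np.round(b,2),'z',round(o['ee_pos'][2]*1000,2),'F',np.round(o['force'],2),'w',round(o['grip_width']*1000,1),
      '\n move cm',np.round(R.inv().apply(t-o['ee_pos'])*100,3),'rot',np.round((R.inv()*G).as_rotvec(),4))
E
python3 -c "
from h import *
delta(-23,262,120)"
```

```text
t 0.1 board [-243.82  596.42] z 204.93 F [ 1.13 -0.51 -0.14] w 94.2 
 move cm [-16.545  36.496   8.509] rot [5.0000e-04 1.0000e-03 1.0094e+00]
```

play_rows --steps '[[[-3, 6, 1, 0, 0, 0.12, 0.743], [-6, 12, 2, 0, 0, 0.24, 0.743], [-8, 18, 3, 0, 0, 0.36, 0.743], [-10, 22, 4, 0, 0, 0.48, 0.743], [-12, 26, 5, 0, 0, 0.6, 0.743], [-14, 30, 6, 0, 0, 0.72, 0.743], [-15.5, 33, 7, 0, 0, 0.84, 0.743], [-16.2, 35.5, 8, 0, 0, 0.95, 0.743], [-16.55, 36.5, 8.5, 0.0005, 0.001, 1.0094, 0.743], [-16.55, 36.5, 8.5, 0.0005, 0.001, 1.0094, 0.743], [-16.55, 36.5, 8.5, 0.0005, 0.001, 1.0094, 0.743], [-16.55, 36.5, 8.5, 0.0005, 0.001, 1.0094, 0.743]]]'

```text
time_s: 1.1
ee_pos: [0.4929, 0.1939, 0.1192]
eef_rot: [3.141, 0.002, 0.125]
force: [-0.1, 0.2, -1.0]
grip_width: 0.07
```

Run:
```python
from h import *
c=snap('wrist','wrist0.png'); delta(-23,262,60)
g=proj(c,[.5002,.1352,.024]); print('glass px',g, 'home px',proj(c,[*b2w(0,0),.014]),'tcp',proj(c,ctrl.get_obs()['ee_pos']))
```

```text
t 1.15 board [-23.22 261.79] z 119.73 F [ 0.19 -0.41  1.  ] w 69.9 
 move cm [ 0.029 -0.021  5.973] rot [ 0.      0.001  -0.0009]
glass px [325.17979863 308.98789455] home px [349.28710442 491.5757212 ] tcp [324.07829622 285.04164882]
```

View pics/wrist0.png

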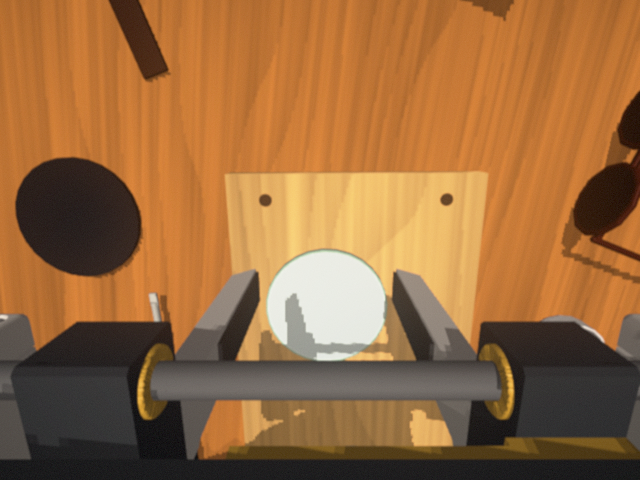

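The wrist view shows the glass at (326,306), within 3 px of my estimate, with the fingers straddling it from the +y side. I descend now.

play_rows --steps '[[[0, 0, 2, 0, 0, 0, 0.743], [0, 0, 4.5, 0, 0, 0, 0.743], [0, 0, 7, 0, 0.001, -0.001, 0.743], [0, 0, 8.5, 0, 0.001, -0.001, 0.743], [0, 0, 9, 0, 0.001, -0.001, 0.743], [0, 0, 9, 0, 0.001, -0.001, 0.743], [0, 0, 9, 0, 0.001, -0.001, 0.743]]]'

```text
time_s: 1.73
ee_pos: [0.4925, 0.1958, 0.0308]
eef_rot: [-3.141, -0.001, 0.129]
force: [1.1, -0.7, 1.2]
grip_width: 0.07
```

```bash
python3 -c "
from h import *
delta(-23.2,250,19)"
```

```text
t 1.73 board [-23.07 262.61] z 30.82 F [ 1.14 -0.74  1.19] w 70.0 
 move cm [-0.016  1.262  1.182] rot [-0.0003 -0.0012  0.0011]
```

```bash
python3 -c "
from h import *
for i in range(6):
    ctrl.camera('wrist'); o,b=pose(); print(np.round(b,2),np.round(o['ee_pos'][2]*1000,2),np.round(o['eef_rot'],4),np.round(o['force'],2),np.round(o['qpos'],4))
delta(-23.2,250,19)"
```

```text
[-22.79 262.45] 31.11 [-3.1412e+00 -1.9000e-03  1.2840e-01] [ 0.19  0.4  -0.56] [3.0890e-01 4.6940e-01 1.7346e+00 1.0000e-04 9.3570e-01 1.8050e-01]
[-22.72 262.31] 31.14 [-3.1411e+00 -2.1000e-03  1.2820e-01] [1.08 0.28 0.46] [3.0870e-01 4.6930e-01 1.7346e+00 1.0000e-04 9.3550e-01 1.8040e-01]
[-22.72 262.18] 31.07 [-3.1412e+00 -2.1000e-03  1.2800e-01] [ 0.1  -0.91 -0.41] [3.0840e-01 4.6940e-01 1.7347e+00 1.0000e-04 9.3540e-01 1.8040e-01]
[-22.82 262.06] 30.82 [-3.1412e+00 -1.7000e-03  1.2790e-01] [-0.01 -0.32  0.  ] [0.3082 0.4698 1.7349 0.     0.9352 0.1803]
[-22.92 261.96] 30.63 [-3.1413e+00 -1.4000e-03  1.2780e-01] [-0.28 -0.55 -0.58] [0.3081 0.47   1.7351 0.     0.9351 0.1803]
[-23.  261.9] 30.43 [-3.1413e+00 -1.1000e-03  1.2770e-01] [ 0.49 -0.38 -0.72] [3.0800e-01 4.7030e-01 1.7352e+00 1.0000e-04 9.3490e-01 1.8030e-01]
t 2.03 board [-23.  261.9] z 30.43 F [ 0.49 -0.38 -0.72] w 70.1 
 move cm [-0.021  1.19   1.143] rot [-0.0002 -0.0011  0.0001]
```

play_rows --steps '[[[-0.02, 0, 0.2, 0, -0.001, 0, 0.743], [-0.02, 0, 0.4, 0, -0.001, 0, 0.743], [-0.02, 0, 0.6, 0, -0.001, 0, 0.743], [-0.02, 0, 0.75, 0, -0.001, 0, 0.743], [-0.02, 0, 0.85, 0, -0.001, 0, 0.743], [-0.02, 0, 0.95, 0, -0.001, 0, 0.743], [-0.02, 0, 1.0, 0, -0.001, 0, 0.743], [-0.02, 0, 1.0, 0, -0.001, 0, 0.743], [-0.02, 0, 1.0, 0, -0.001, 0, 0.743], [-0.02, 0, 1.0, 0, -0.001, 0, 0.743], [-0.02, 0, 1.0, 0, -0.001, 0, 0.743], [-0.02, 0, 1.0, 0, -0.001, 0, 0.743]]]'

```text
time_s: 3.03
ee_pos: [0.4925, 0.1951, 0.0205]
eef_rot: [-3.141, -0.0, 0.128]
force: [1.1, -0.1, 0.3]
grip_width: 0.0698
```

```bash
python3 -c "
from h import *
for i in range(3):
    ctrl.camera('wrist'); delta(-23.2,250,19.2)"
```

```text
t 3.08 board [-23.14 261.91] z 20.49 F [-1.28  0.8   0.12] w 69.8 
 move cm [-0.006  1.191  0.128] rot [-0.0003 -0.0002  0.0001]
t 3.13 board [-23.18 261.92] z 20.46 F [-0.76  0.07 -0.21] w 69.4 
 move cm [-0.002  1.192  0.126] rot [-0.0003 -0.0001  0.0001]
t 3.18 board [-23.18 261.89] z 20.47 F [0.38 0.87 0.65] w 69.7 
 move cm [-0.002  1.189  0.126] rot [-0.0002 -0.0002  0.0001]
```

play_rows --steps '[[[0, 0.3, 0.03, 0, 0, 0, 0.743], [0, 0.6, 0.06, 0, 0, 0, 0.743], [0, 0.9, 0.1, 0, 0, 0, 0.743], [0, 1.15, 0.1, 0, 0, 0, 0.743], [0, 1.3, 0.1, 0, 0, 0, 0.743], [0, 1.45, 0.1, 0, 0, 0, 0.743], [0, 1.6, 0.1, 0, 0, 0, 0.743], [0, 1.75, 0.1, 0, 0, 0, 0.743], [0, 1.9, 0.1, 0, 0, 0, 0.743], [0, 2.05, 0.1, 0, 0, 0, 0.743], [0, 2.2, 0.1, 0, 0, 0, 0.743], [0, 2.4, 0.1, 0, 0, 0, 0.743], [0, 2.6, 0.1, 0, 0, 0, 0.743], [0.02, 2.85, 0.1, 0, 0, 0, 0.743], [0.05, 3.1, 0.1, 0, 0, 0, 0.743], [0.1, 3.4, 0.1, 0, 0, 0, 0.743], [0.15, 3.7, 0.1, 0, 0, 0, 0.743], [0.2, 4.0, 0.1, 0, 0, 0, 0.743], [0.25, 4.3, 0.1, 0, 0, 0, 0.743], [0.3, 4.6, 0.1, 0, 0, 0, 0.743]]]'

```text
time_s: 4.85
ee_pos: [0.5014, 0.1495, 0.0194]
eef_rot: [-3.141, -0.0, 0.128]
force: [-0.8, 1.1, 0.4]
grip_width: 0.0696
```

Run:
```python
from h import *
c=snap('top'); snap('wrist','w1.png'); delta(0,90,19.2)
```

```text
t 4.95 board [-20.09 215.43] z 19.45 F [-0.2  -0.59  0.49] w 69.9 
 move cm [ 2.013 12.543  0.024] rot [-0.0001 -0.0002 -0.0004]
```

View pics/w1.png

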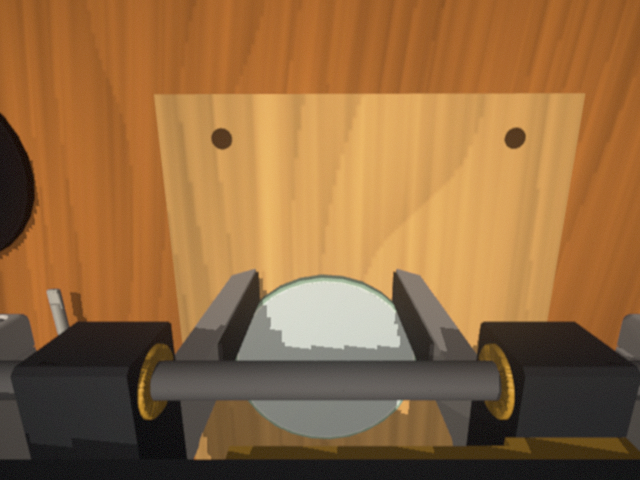

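The glass sits evenly in the finger cradle, centred near (325,355). I keep pushing, drifting in x to the board centreline.

play_rows --steps '[[[0.03, 0.2, 0.01, 0, 0, 0, 0.743], [0.08, 0.5, 0.02, 0, 0, 0, 0.743], [0.16, 0.9, 0.02, 0, 0, 0, 0.743], [0.26, 1.4, 0.02, 0, 0, 0, 0.743], [0.36, 1.9, 0.02, 0, 0, 0, 0.743], [0.48, 2.4, 0.02, 0, 0, 0, 0.743], [0.6, 2.9, 0.02, 0, 0, 0, 0.743], [0.72, 3.4, 0.02, 0, 0, 0, 0.743], [0.84, 3.9, 0.02, 0, 0, 0, 0.743], [0.96, 4.4, 0.02, 0, 0, 0, 0.743], [1.08, 4.9, 0.02, 0, 0, 0, 0.743], [1.2, 5.4, 0.02, 0, 0, 0, 0.743], [1.32, 5.9, 0.02, 0, 0, 0, 0.743], [1.44, 6.4, 0.02, 0, 0, 0, 0.743], [1.56, 6.9, 0.02, 0, 0, 0, 0.743], [1.67, 7.4, 0.02, 0, 0, 0, 0.743], [1.78, 7.9, 0.02, 0, 0, 0, 0.743], [1.87, 8.3, 0.02, 0, 0, 0, 0.743], [1.94, 8.6, 0.02, 0, 0, 0, 0.743], [1.98, 8.8, 0.02, 0, 0, 0, 0.743]]]'

```text
time_s: 6.62
ee_pos: [0.5324, 0.0643, 0.0192]
eef_rot: [-3.141, -0.0, 0.127]
force: [0.4, 1.3, 0.7]
grip_width: 0.0698
```

Run:
```python
from h import *
c=ctrl.camera('top');c=ctrl.camera('top');c=snap('top'); snap('wrist','w2.png'); snap('scene','s2.png'); delta(0,75,19.2)
```

```text
t 6.87 board [ -0.37 127.52] z 19.21 F [ 0.26 -0.55  0.86] w 69.4 
 move cm [3.800e-02 5.252e+00 1.000e-03] rot [-0.0001 -0.0001 -0.0001]
```

play_rows --steps '[[[0.02, 0.2, 0, 0, 0, 0, 0.743], [0.03, 0.5, 0, 0, 0, 0, 0.743], [0.04, 0.9, 0, 0, 0, 0, 0.743], [0.04, 1.3, 0, 0, 0, 0, 0.743], [0.04, 1.7, 0, 0, 0, 0, 0.743], [0.04, 2.1, 0, 0, 0, 0, 0.743], [0.04, 2.5, 0, 0, 0, 0, 0.743], [0.04, 2.9, 0, 0, 0, 0, 0.743], [0.04, 3.3, 0, 0, 0, 0, 0.743], [0.04, 3.7, 0, 0, 0, 0, 0.743], [0.04, 4.1, 0, 0, 0, 0, 0.743], [0.04, 4.5, 0, 0, 0, 0, 0.743], [0.04, 4.8, 0, 0, 0, 0, 0.743], [0.04, 5.1, 0, 0, 0, 0, 0.743], [0.04, 5.4, 0, 0, 0, 0, 0.743], [0.04, 5.6, 0, 0, 0, 0, 0.743], [0.04, 5.8, 0, 0, 0, 0, 0.743], [0.04, 6.0, 0, 0, 0, 0, 0.743], [0.04, 6.15, 0, 0, 0, 0, 0.743], [0.04, 6.3, 0, 0, 0, 0, 0.743]]]'

```text
time_s: 8.53
ee_pos: [0.5406, 0.0022, 0.0192]
eef_rot: [-3.141, -0.0, 0.127]
force: [0.1, 0.1, 0.7]
grip_width: 0.0696
```

Run:
```python
from h import *
c=ctrl.camera('top');c=ctrl.camera('top');c=snap('top'); s=snap('scene'); w=snap('wrist'); delta(0,53,19.2)
a=cv2.resize(c['frame'][190:300,290:420],None,fx=5,fy=5,interpolation=cv2.INTER_CUBIC)
b=cv2.resize(s['frame'][190:300,230:360],None,fx=5,fy=5,interpolation=cv2.INTER_CUBIC)
cv2.imwrite('pics/c3.png',cv2.resize(np.hstack([a,b]),(800,338)))
```

```text
t 8.78 board [-0.   64.55] z 19.17 F [ 0.67  0.18 -0.17] w 69.6 
 move cm [ 0.     1.155 -0.003] rot [-0.0001 -0.     -0.0002]
```

View pics/c3.png

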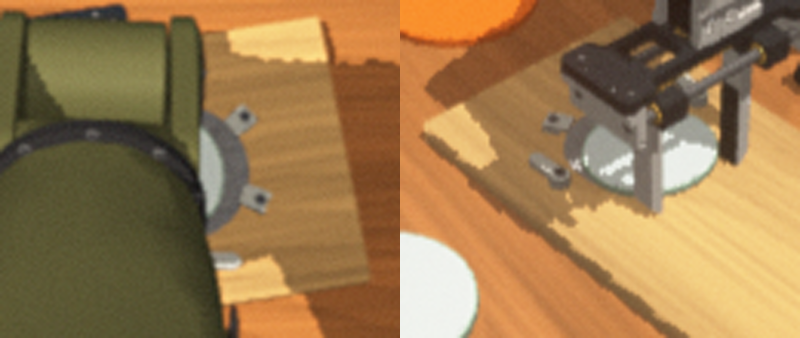

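The glass is still on the wood, about 20 mm short, and looks centred on the recess. I go on slowly to about 6 mm short, before the lips could stop it.

play_rows --steps '[[[0, 0.1, 0, 0, 0, 0, 0.743], [0, 0.25, 0, 0, 0, 0, 0.743], [0, 0.4, 0, 0, 0, 0, 0.743], [0, 0.55, 0, 0, 0, 0, 0.743], [0, 0.7, 0, 0, 0, 0, 0.743], [0, 0.8, 0, 0, 0, 0, 0.743], [0, 0.9, 0, 0, 0, 0, 0.743], [0, 0.98, 0, 0, 0, 0, 0.743], [0, 1.06, 0, 0, 0, 0, 0.743], [0, 1.14, 0, 0, 0, 0, 0.743], [0, 1.22, 0, 0, 0, 0, 0.743], [0, 1.29, 0, 0, 0, 0, 0.743], [0, 1.36, 0, 0, 0, 0, 0.743], [0, 1.42, 0, 0, 0, 0, 0.743], [0, 1.46, 0, 0, 0, 0, 0.743], [0, 1.46, 0, 0, 0, 0, 0.743], [0, 1.46, 0, 0, 0, 0, 0.743]]]'

```text
time_s: 10.2
ee_pos: [0.5424, -0.0122, 0.0192]
eef_rot: [-3.142, -0.0, 0.127]
force: [1.0, 0.3, 0.1]
grip_width: 0.0695
```

Run:
```python
from h import *
F=[]
for i in range(4): w=ctrl.camera('wrist');F.append(ctrl.get_obs()['force'])
print(np.mean(F,0)); s=snap('scene'); w=snap('wrist'); delta(0,44.5,19.2)
b=cv2.resize(s['frame'][200:275,250:350],None,fx=4,fy=4,interpolation=cv2.INTER_CUBIC)
a=cv2.resize(w['frame'][240:470,180:480],(391,300))
cv2.imwrite('pics/c4.png',np.hstack([a,b]))
```

```text
[ 0.10231062  0.23880748 -0.12198855]
t 10.5 board [ 0.   49.95] z 19.2 F [-0.93 -0.09 -0.68] w 69.9 
 move cm [ 0.     0.545 -0.001] rot [-0.     -0.0001 -0.0001]
```

View pics/c4.png

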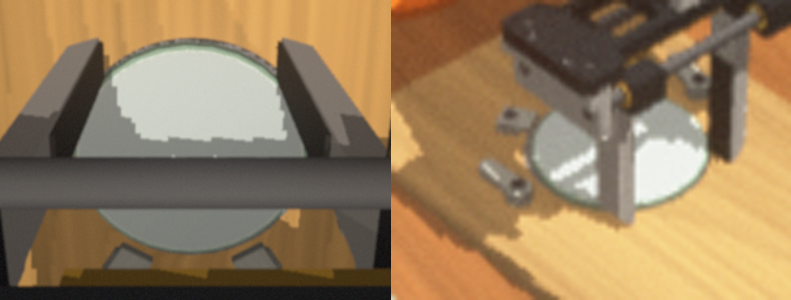

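Felt now shows as a thin crescent behind the glass, which suggests it has dropped. I creep on in small steps and watch the force.

play_rows --steps '[[[0, 0.03, 0, 0, 0, 0, 0.743], [0, 0.06, 0, 0, 0, 0, 0.743], [0, 0.1, 0, 0, 0, 0, 0.743], [0, 0.14, 0, 0, 0, 0, 0.743], [0, 0.18, 0, 0, 0, 0, 0.743], [0, 0.22, 0, 0, 0, 0, 0.743], [0, 0.26, 0, 0, 0, 0, 0.743], [0, 0.3, 0, 0, 0, 0, 0.743], [0, 0.3, 0, 0, 0, 0, 0.743], [0, 0.3, 0, 0, 0, 0, 0.743]]]'

```text
time_s: 11.33
ee_pos: [0.5428, -0.0152, 0.0192]
eef_rot: [-3.142, -0.0, 0.127]
force: [0.1, 0.3, -1.7]
grip_width: 0.0698
```

```bash
cat > st.py <<'E'
from h import *
F=[]
for i in range(8): w=ctrl.camera('wrist');F.append(RB.T@ctrl.get_obs()['force'][:2])
print('F board',np.mean(F,0),np.std(F,0)); delta(0,43.8,19.2)
E
python3 st.py
```

```text
F board [0.40388948 0.53313474] [0.37136432 0.65343068]
t 11.73 board [-4.000e-02  4.695e+01] z 19.16 F [0.6  1.54 0.43] w 69.8 
 move cm [ 0.004  0.315 -0.004] rot [-0.     -0.     -0.0001]
```

play_rows --steps '[[[0, 0.03, 0, 0, 0, 0, 0.743], [0, 0.06, 0, 0, 0, 0, 0.743], [0, 0.09, 0, 0, 0, 0, 0.743], [0, 0.12, 0, 0, 0, 0, 0.743], [0, 0.15, 0, 0, 0, 0, 0.743], [0, 0.18, 0, 0, 0, 0, 0.743], [0, 0.2, 0, 0, 0, 0, 0.743], [0, 0.2, 0, 0, 0, 0, 0.743], [0, 0.2, 0, 0, 0, 0, 0.743]]]'

```text
time_s: 12.48
ee_pos: [0.5431, -0.0171, 0.0192]
eef_rot: [-3.142, -0.0, 0.127]
force: [0.3, 0.2, 0.3]
grip_width: 0.0696
```

```bash
python3 st.py
```

```text
F board [-0.11098459  0.34438801] [0.45512177 0.62452607]
t 12.88 board [-1.000e-02  4.494e+01] z 19.18 F [-0.3   0.1   0.44] w 70.0 
 move cm [ 0.001  0.114 -0.002] rot [-0.     -0.     -0.0002]
```

Still no contact load. I use 0.5 mm increments from here.

play_rows --steps '[[[0, 0.02, 0, 0, 0, 0, 0.743], [0, 0.04, 0, 0, 0, 0, 0.743], [0, 0.06, 0, 0, 0, 0, 0.743], [0, 0.07, 0, 0, 0, 0, 0.743], [0, 0.07, 0, 0, 0, 0, 0.743], [0, 0.07, 0, 0, 0, 0, 0.743]]]'

```text
time_s: 13.38
ee_pos: [0.5432, -0.0178, 0.0192]
eef_rot: [-3.142, -0.0, 0.127]
force: [0.4, 1.1, 0.7]
grip_width: 0.0698
```

```bash
python3 st.py
```

```text
F board [0.14156098 0.53847066] [0.56059432 0.3461013 ]
t 13.78 board [ 0.   44.26] z 19.19 F [0.63 0.12 0.25] w 69.6 
 move cm [-0.     0.046 -0.001] rot [ 0.     -0.     -0.0001]
```

play_rows --steps '[[[0, 0.02, 0, 0, 0, 0, 0.743], [0, 0.04, 0, 0, 0, 0, 0.743], [0, 0.05, 0, 0, 0, 0, 0.743], [0, 0.05, 0, 0, 0, 0, 0.743], [0, 0.05, 0, 0, 0, 0, 0.743]]]'

```text
time_s: 14.2
ee_pos: [0.5432, -0.0183, 0.0192]
eef_rot: [3.142, -0.0, 0.127]
force: [-0.6, 0.6, -0.2]
grip_width: 0.0695
```

```bash
python3 st.py
```

```text
F board [-0.04844588  0.38257646] [0.61768259 0.4523665 ]
t 14.6 board [-3.000e-02  4.374e+01] z 19.16 F [ 0.12  0.84 -0.58] w 69.7 
 move cm [ 0.003 -0.006 -0.004] rot [-0.     -0.     -0.0001]
```

play_rows --steps '[[[0, 0.02, 0, 0, 0, 0, 0.743], [0, 0.04, 0, 0, 0, 0, 0.743], [0, 0.04, 0, 0, 0, 0, 0.743], [0, 0.04, 0, 0, 0, 0, 0.743]]]'

```text
time_s: 14.93
ee_pos: [0.5433, -0.0187, 0.0191]
eef_rot: [-3.141, -0.0, 0.127]
force: [-0.6, 0.6, -0.5]
grip_width: 0.0699
```

```bash
python3 st.py
```

```text
F board [0.33777127 1.12139111] [0.26441259 0.59577426]
t 15.33 board [-2.000e-02  4.336e+01] z 19.18 F [0.15 0.82 0.31] w 69.8 
 move cm [ 0.002 -0.044 -0.002] rot [-0.     -0.0001 -0.0002]
```

play_rows --steps '[[[0, 0.02, 0, 0, 0, 0, 0.743], [0, 0.04, 0, 0, 0, 0, 0.743], [0, 0.04, 0, 0, 0, 0, 0.743], [0, 0.04, 0, 0, 0, 0, 0.743]]]'

```text
time_s: 15.67
ee_pos: [0.5433, -0.019, 0.0192]
eef_rot: [-3.141, -0.0, 0.127]
force: [1.3, 3.2, 0.4]
grip_width: 0.0699
```

```bash
python3 st.py
python3 - <<'E'
from h import *
s=snap('scene'); w=snap('wrist')
b=cv2.resize(s['frame'][200:275,250:350],None,fx=4,fy=4,interpolation=cv2.INTER_CUBIC)
a=cv2.resize(w['frame'][240:470,180:480],(391,300))
cv2.imwrite('pics/c5.png',np.hstack([a,b]))
E
```

```text
F board [0.48825664 2.01706463] [0.59558745 0.46896306]
t 16.07 board [-0.   42.98] z 19.18 F [0.67 2.66 0.02] w 70.1 
 move cm [ 0.    -0.082 -0.002] rot [-0.     -0.0001 -0.0001]
```

View pics/c5.png

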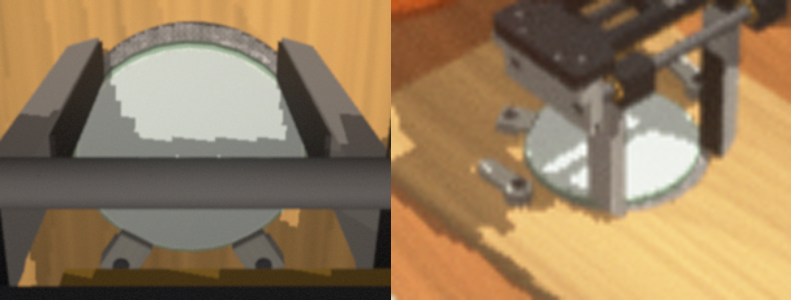

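The felt crescent is now about 9 mm wide behind the glass, the rim is under both lips (crop (125,250) and (262,250)), and the force rose to 2 N. The glass is home, so I back off, lift, and go to clip a.

play_rows --steps '[[[0, -0.3, 0, 0, 0, 0, 0.743], [0, -0.8, 0, 0, 0, 0, 0.743], [0, -1.4, 0, 0, 0, 0, 0.743], [0, -1.8, -0.3, 0, 0, 0, 0.743], [0, -1.8, -1.2, 0, 0, 0, 0.743], [0, -1.8, -2.5, 0, 0, 0, 0.743], [0, -1.8, -3.5, 0, 0, 0, 0.5], [1, 0, -3.5, 0, 0, 0, 0], [3, 2, -3.5, 0, 0, 0, 0], [5.5, 4, -3.5, 0, 0, 0, 0], [8, 6, -3.5, 0, 0, 0, 0], [9.5, 6.7, -3.2, 0, 0, 0, 0], [9.5, 6.7, -2.8, 0, 0, 0, 0], [9.5, 6.7, -2.2, 0, 0, 0, 0], [9.5, 6.7, -2.0, 0, 0, 0, 0], [9.5, 6.7, -2.0, 0, 0, 0, 0]]]'

```text
time_s: 17.5
ee_pos: [0.6451, -0.0729, 0.0387]
eef_rot: [-3.141, 0.001, 0.128]
force: [-0.4, -0.7, 0.5]
grip_width: 0.0067
```

Run:
```python
from h import *
for i in range(3): ctrl.camera('wrist')
c=snap('top');s=snap('scene'); w=snap('wrist'); delta(95,-24,23)
b=cv2.resize(s['frame'][195:275,240:340],(500,400),interpolation=cv2.INTER_CUBIC)
a=cv2.resize(w['frame'][200:480,120:440],(300,262))
cv2.imwrite('pics/c6.png',np.hstack([cv2.copyMakeBorder(a,0,138,0,0,0),b]))
```

```text
t 17.8 board [ 95.03 -23.91] z 39.62 F [ 0.51  0.04 -0.25] w 0.4 
 move cm [-0.004  0.009  1.662] rot [ 0.0001 -0.0006  0.0001]
```

View pics/c6.png

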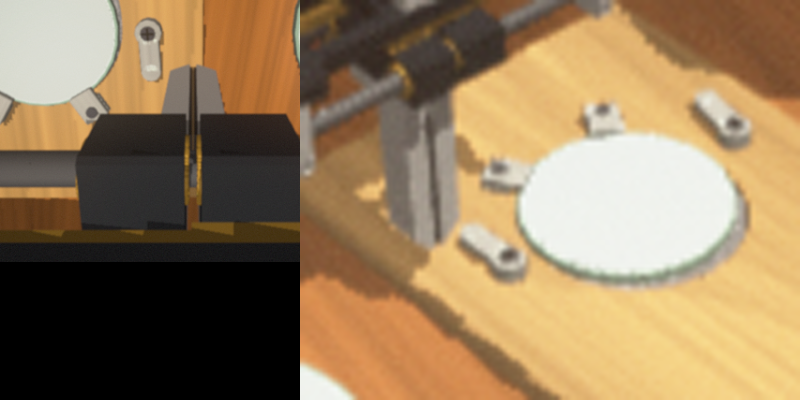

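The glass is seated flat and home under the lips, and both clips still point to -y. The shut fingers stand outside clip a. I descend, then swing it.

play_rows --steps '[[[0, 0, 0.4, 0, 0, 0, 0], [0, 0, 0.9, 0, 0, 0, 0], [0, 0, 1.3, 0, 0, 0, 0], [0, 0, 1.5, 0, 0, 0, 0], [0, 0, 1.63, 0, 0, 0, 0], [0, 0, 1.66, 0, 0, 0, 0], [-0.2, 0, 1.66, 0, 0, 0, 0], [-0.4, 0, 1.66, 0, 0, 0, 0], [-0.6, 0, 1.66, 0, 0, 0, 0], [-0.8, 0, 1.66, 0, 0, 0, 0], [-1.0, 0.03, 1.66, 0, 0, 0, 0], [-1.2, 0.07, 1.66, 0, 0, 0, 0], [-1.4, 0.12, 1.66, 0, 0, 0, 0], [-1.6, 0.17, 1.66, 0, 0, 0, 0], [-1.8, 0.22, 1.66, 0, 0, 0, 0], [-2.0, 0.27, 1.66, 0, 0, 0, 0], [-2.2, 0.32, 1.66, 0, 0, 0, 0], [-2.4, 0.35, 1.66, 0, 0, 0, 0], [-2.58, 0.38, 1.66, 0, 0, 0, 0], [-2.58, 0.38, 1.66, 0, 0, 0, 0]]]'

```text
time_s: 19.47
ee_pos: [0.6207, -0.0805, 0.023]
eef_rot: [3.141, -0.0, 0.128]
force: [1.1, -0.6, 1.7]
grip_width: 0.0007
```

```bash
python3 -c "
from h import *
ctrl.camera('wrist');ctrl.camera('wrist');delta(49,-13.7,23)"
```

```text
t 19.57 board [ 69.06 -27.82] z 22.99 F [-0.47 -0.21  1.82] w 0.4 
 move cm [-2.007e+00 -1.412e+00 -1.000e-03] rot [ 0.0001 -0.0002 -0.    ]
```

play_rows --steps '[[[-0.18, -0.16, 0, 0, 0, 0, 0], [-0.36, -0.33, 0, 0, 0, 0, 0], [-0.54, -0.5, 0, 0, 0, 0, 0], [-0.72, -0.66, 0, 0, 0, 0, 0], [-0.92, -0.72, 0, 0, 0, 0, 0], [-1.12, -0.78, 0, 0, 0, 0, 0], [-1.32, -0.84, 0, 0, 0, 0, 0], [-1.52, -0.9, 0, 0, 0, 0, 0], [-1.68, -1.05, 0, 0, 0, 0, 0], [-1.84, -1.2, 0, 0, 0, 0, 0], [-1.95, -1.3, 0, 0, 0, 0, 0], [-2.0, -1.36, 0, 0, 0, 0, 0], [-2.0, -1.41, 0, 0, 0, 0, 0], [-2.0, -1.41, 0, 0, 0, 0, 0], [-2.0, -1.41, 0, 0, 0, 0, 0]]]'

```text
time_s: 20.82
ee_pos: [0.5991, -0.0691, 0.0229]
eef_rot: [3.141, 0.0, 0.128]
force: [-1.0, -1.6, 0.7]
grip_width: 0.0003
```

```bash
python3 st.py
```

```text
F board [-1.03207556 -1.35004022] [0.40825093 0.32157449]
t 21.22 board [ 48.98 -13.72] z 22.92 F [-0.69 -1.54  0.31] w 0.1 
 move cm [-4.898 -5.752  0.372] rot [0.0001 0.     0.    ]
```

play_rows --steps '[[[0, 0.3, 0, 0, 0, 0, 0], [0, 0.7, 0, 0, 0, 0, 0], [0, 0.8, -0.3, 0, 0, 0, 0], [0, 0.9, -1.2, 0, 0, 0, 0], [0, 1.0, -2.2, 0, 0, 0, 0], [-1, 1.0, -3, 0, 0, 0, 0], [-4, 1.0, -3, 0, 0, 0, 0], [-7.5, 1.0, -3, 0, 0, 0, 0], [-11, 1.0, -3, 0, 0, 0, 0], [-13.5, 1.0, -3, 0, 0, 0, 0], [-14.5, 1.0, -3, 0, 0, 0, 0], [-14.7, 1.0, -2.7, 0, 0, 0, 0], [-14.7, 1.0, -2.2, 0, 0, 0, 0], [-14.7, 1.0, -1.7, 0, 0, 0, 0], [-14.7, 1.0, -1.5, 0, 0, 0, 0], [-14.7, 1.0, -1.5, 0, 0, 0, 0], [-14.7, 1.0, -1.5, 0, 0, 0, 0]]]'

```text
time_s: 22.63
ee_pos: [0.4549, -0.0976, 0.0376]
eef_rot: [-3.141, 0.001, 0.128]
force: [0.2, -0.2, -0.7]
grip_width: 0.0003
```

Run:
```python
from h import *
for i in range(4): ctrl.camera('wrist')
s=snap('scene'); w=snap('wrist'); delta(-98,-24,23)
b=cv2.resize(s['frame'][195:275,240:360],(600,400),interpolation=cv2.INTER_CUBIC)
cv2.imwrite('pics/c7.png',b)
```

```text
t 22.93 board [-97.89 -23.73] z 38.03 F [-0.35 -0.67  0.68] w 0.6 
 move cm [-0.012  0.027  1.503] rot [ 0.0002 -0.0002  0.0001]
```

View pics/c7.png

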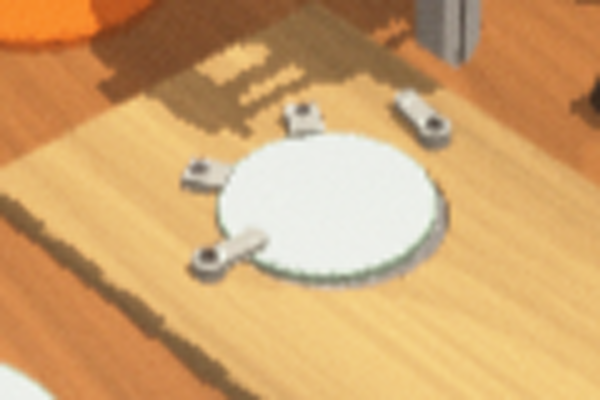

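Clip a now points in over the glass (nose at crop (262,238)), and the glass is still home. Clip b is next, mirrored.

play_rows --steps '[[[0, 0.02, 0.4, 0, 0, 0, 0], [0, 0.02, 0.9, 0, 0, 0, 0], [0, 0.02, 1.25, 0, 0, 0, 0], [0, 0.02, 1.45, 0, 0, 0, 0], [0, 0.02, 1.5, 0, 0, 0, 0], [0.2, 0.02, 1.5, 0, 0, 0, 0], [0.4, 0.02, 1.5, 0, 0, 0, 0], [0.6, 0.02, 1.5, 0, 0, 0, 0], [0.8, 0.02, 1.5, 0, 0, 0, 0], [1.0, 0.02, 1.5, 0, 0, 0, 0], [1.2, 0.04, 1.5, 0, 0, 0, 0], [1.4, 0.08, 1.5, 0, 0, 0, 0], [1.6, 0.13, 1.5, 0, 0, 0, 0], [1.8, 0.18, 1.5, 0, 0, 0, 0], [2.0, 0.23, 1.5, 0, 0, 0, 0], [2.2, 0.28, 1.5, 0, 0, 0, 0], [2.4, 0.33, 1.5, 0, 0, 0, 0], [2.6, 0.37, 1.5, 0, 0, 0, 0], [2.75, 0.4, 1.5, 0, 0, 0, 0], [2.87, 0.4, 1.5, 0, 0, 0, 0]]]'

```text
time_s: 24.6
ee_pos: [0.4838, -0.098, 0.023]
eef_rot: [3.141, -0.0, 0.128]
force: [-3.2, 0.0, 1.3]
grip_width: 0.0004
```

```bash
python3 -c "
from h import *
ctrl.camera('wrist');ctrl.camera('wrist');ctrl.camera('wrist');delta(-49,-13.7,23)"
```

```text
t 24.75 board [-69.07 -27.75] z 23.03 F [-0.54  0.14  1.25] w 0.7 
 move cm [ 2.007 -1.404  0.003] rot [ 0.0003 -0.0004  0.0001]
```

play_rows --steps '[[[0.18, -0.16, 0, 0, 0, 0, 0], [0.36, -0.33, 0, 0, 0, 0, 0], [0.54, -0.5, 0, 0, 0, 0, 0], [0.72, -0.66, 0, 0, 0, 0, 0], [0.92, -0.72, 0, 0, 0, 0, 0], [1.12, -0.78, 0, 0, 0, 0, 0], [1.32, -0.84, 0, 0, 0, 0, 0], [1.52, -0.9, 0, 0, 0, 0, 0], [1.68, -1.05, 0, 0, 0, 0, 0], [1.84, -1.2, 0, 0, 0, 0, 0], [1.95, -1.3, 0, 0, 0, 0, 0], [2.0, -1.36, 0, 0, 0, 0, 0], [2.0, -1.41, 0, 0, 0, 0, 0], [2.0, -1.41, 0, 0, 0, 0, 0], [2.0, -1.41, 0, 0, 0, 0, 0]]]'

```text
time_s: 26.0
ee_pos: [0.502, -0.0815, 0.0231]
eef_rot: [3.141, -0.001, 0.128]
force: [1.1, -2.2, -0.7]
grip_width: 0.0006
```

play_rows --steps '[[[0, 0.3, 0, 0, 0, 0, 0], [0, 0.7, 0, 0, 0, 0, 0], [0, 0.8, -0.3, 0, 0, 0, 0], [0, 0.9, -1.2, 0, 0, 0, 0], [0, 1.0, -3, 0, 0, 0, 0], [0, 1, -5, 0, 0, 0, 0], [0, 1, -8, 0, 0, 0, 0], [-1, -3, -11, 0, 0, 0, 0], [-3, -7, -14, 0, 0, 0, 0], [-6, -11, -15, 0, 0, 0, 0], [-8, -15, -15, 0, 0, 0, 0], [-8, -19, -15, 0, 0, 0, 0], [-8, -22, -15, 0, 0, 0, 0], [-8, -24, -15, 0, 0, 0, 0], [-8, -24, -15, 0, 0, 0, 0], [-8, -24, -15, 0, 0, 0, 0]]]'

```text
time_s: 27.33
ee_pos: [0.3916, 0.1476, 0.1737]
eef_rot: [3.141, -0.002, 0.131]
force: [0.1, 0.2, -0.0]
grip_width: 0.0001
```

Run:
```python
from h import *
for i in range(4): ctrl.camera('wrist')
s=snap('scene'); c=snap('top'); delta(0,0,100)
b=cv2.resize(s['frame'][195:275,240:360],(600,400),interpolation=cv2.INTER_CUBIC)[:,:400]
a=cv2.resize(c['frame'][200:295,305:400],(400,400),interpolation=cv2.INTER_CUBIC)
cv2.imwrite('pics/c8.png',np.hstack([a,b]))
```

```text
t 27.63 board [-128.93  225.4 ] z 172.96 F [-0.68 -0.54 -0.44] w 0.4 
 move cm [12.93  22.514  7.314] rot [ 0.0004 -0.0007 -0.0018]
```

View pics/c8.png

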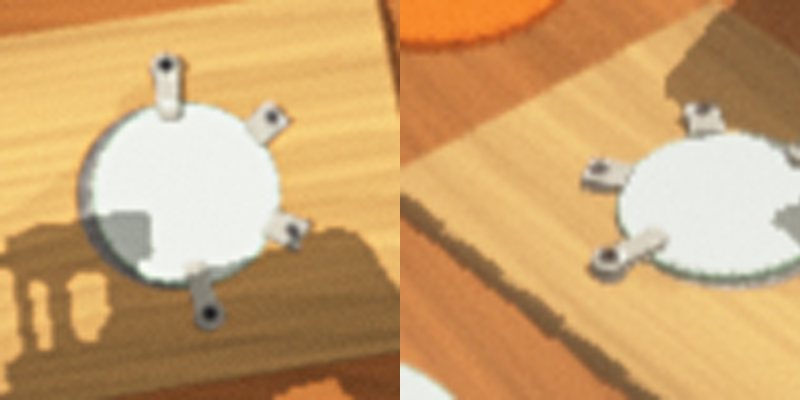

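```bash
python3 -c "
from h import *
print(ctrl.hand_in())"
```

```text
the job is handed in; nothing more can be done
None
```

The mirror glass is home in its recess, both clips are swung in over it, and I have handed the job in after about 28 s of robot time.

**What I did:** I took the smaller of the two white discs, the one lying on the board. I pushed it flat along the wood with the two open fingers as a cradle until it dropped into the recess and slid home under the lips. With the fingers shut, I then swung clip a and clip b in over the glass. The arm then backed off clear of everything.

**What the last checks showed:**
- **Glass:** it lies flat under both lips, with the felt showing only at the +y end. The push force stayed low and rose to an average of about 2 N against the recess end (one reading was about 3 N).
- **Clips:** both noses lie over the glass. Clip a points almost straight at home. In the top view clip b looks about 10 degrees past straight; I left it there because it still overlaps the glass fully.
- **Disagreement:** the glass reached the recess end about 0.6 mm further on than I had worked out, which is within the camera calibration.
- **Other things:** I did not touch any of the other objects, but I took no last picture of them.

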